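# Find the deepest bore with the depth rod

## Task

Take the red-handled depth rod from its rest and find the deepest of the four bores in the sprung brass block: push the rod gently down a bore until it bottoms, and judge the depth by the length left showing. Leave the rod standing in the deepest bore, pushed fully to the bottom, and let go; do not press the block far down on its springs and leave the other things on the bench alone.

Things in the scene. Friction and masses are not known exactly. Their poses are not given: they have to be found in the camera images.
- rod: the depth rod, upright in the rest at the start: 120 mm long, 70 g. Origin at the centre of its lower tip, z up along it. Steel shank 10 mm thick from 0 to 75 mm, tip chamfered to 6.4 mm over 3 mm; round red handle 15 mm thick from 75 to 120 mm. Black rings on the shank 26, 34 and 42 mm from the tip: with the rod bottomed, the ring level with the block's top tells the depth
- rod_tip (a point): the centre of the depth rod's lower tip (same point as the origin of the rod)
- rest: black tool rest, fixed: part with the holes 50 x 130 mm, 40 mm tall; a 14 mm high foot beyond it (out to local x = 93 mm) carries three white cups, 24 mm tall to the bench. Origin under the centre of the tall part. The rod's hole is at local y = +40 mm, the black probe's at y = -40 mm; each 12 mm wide, 30 mm deep, floor 10 mm above the bench
- hole_a (a point): centre of the mouth, in the brass block's top face, of the first of its four bores; z up, y along the row (bores 32 mm apart along local y, this one at the +y end). The bores look alike, 11 mm wide, mouths countersunk by 3 mm. One is 26 mm deep, two 34 mm, one 42 mm, in an order that changes from run to run
- hole_b (a point): centre of the mouth, in the brass block's top face, of the second of its four bores; z up, y along the row. In each bore a sprung steel ball in the wall, 12 mm below the mouth, grips the rod: it does not drop by itself but must be pushed down, and pulled out, against a drag of about 4 to 8 N, briefly up to 12 N as the tip passes the ball
- hole_c (a point): centre of the mouth, in the brass block's top face, of the third of its four bores; z up, y along the row
- hole_d (a point): centre of the mouth, in the brass block's top face, of the last of its four bores; z up, y along the row (local -y end)
- block (a joint): how far the brass block (46 x 126 mm, 54 mm tall, top 78 mm above the bench when not pressed) is pressed down on its springs, m: 0 at rest, at most 0.012. It yields from about 3.5 N and then gives 1 mm per 2.5 N, and springs back. Over 6 mm (about 18 N) is too hard. Its steel base, 70 x 146 mm, is fixed
- probe: black-handled probe of the same make as the depth rod, standing in the other hole of the same rest; leave it alone
- loupe: pink eye loupe standing on the bench, 38 mm wide, 34 mm tall; leave it alone
- oil: amber oil bottle, 36 mm wide, 70 mm tall; leave it alone
- movement: round brass watch movement lying flat, 36 mm wide; leave it alone
- driver: screwdriver with a yellow handle, 150 mm long, lying down; leave it alone
- tweezers: steel tweezers, 120 mm long, lying down; leave them alone
- dish: white ceramic dish, 70 mm wide; leave it alone
There are look-alikes about, which are no part of the job. Leave any green look-alike of the rest alone. What is shaped like the part that bears hole_a but pink is not meant.

How it is judged (in metres and radians):
On the way, in this order (a step that is already met when the one before it is completed fails the run):
1. the depth rod has been drawn up out of its rest (z of rod_tip in the frame of rest above 0.045 m), for 0.05 s.
2. the depth rod has been pushed down to the bottom of the deepest bore (((z of rod_tip in the frame of hole_a below -0.0395 m and horizontal distance between rod_tip and hole_a below 0.004 m) or (z of rod_tip in the frame of hole_b below -0.0395 m and horizontal distance between rod_tip and hole_b below 0.004 m) or (z of rod_tip in the frame of hole_c below -0.0395 m and horizontal distance between rod_tip and hole_c below 0.004 m) or (z of rod_tip in the frame of hole_d below -0.0395 m and horizontal distance between rod_tip and hole_d below 0.004 m)) and angle between rod's own z axis and vertical below 0.12 rad), for 0.2 s.
At the end, for the whole second after the job is handed in: The depth rod stands upright (within 7 degrees), at rest and let go, in the deepest of the four bores, its tip at least 39.5 mm below that bore's mouth (the bore is 42 mm deep) and within 4 mm of its axis, and the block has sprung back up (pressed less than 2 mm) (all of step 2 and linear speed of rod below 0.02 m/s and value of joint block below 0.002 m); the robot touches nothing.
It fails at once if the brass block is pressed more than 6 mm down on its springs (about 18 N) (value of joint block above 0.006 m).
It fails at once if another thing on the bench is moved by more than 20 mm (distance of any of probe, loupe, oil, movement, driver, tweezers, dish from where it was at the start of the episode above 0.02 m).
It also fails if it takes over 72 s, if anything falls off the work surface, if the arm or the gripper's body presses on something with over 40 N, if the wrist force passes 120 N, or if a joint passes its speed limit or range.

## Robot

A 6-joint arm with a two-finger parallel gripper is mounted at the origin on the work surface. World frame = base frame: x ahead of the robot, y to its left, z up, the work surface at z = 0. Lengths are in mm, angles in rad, forces in N, time in s.
With the tool pointing down it reaches from about 225 to 725 mm from the base axis. Payload 3.1 kg.
Tool frame: the origin (TCP) lies midway between the tips of the shut fingers; the grasp point (between the pads) lies 19 mm behind it; z points along the fingers, y is the direction in which the jaws open and shut (so a half turn about z gives the same grasp; the last joint's range is limited). The gripper opens to 85 mm and grips with 20 to 120 N. Pads are 22 mm wide; open, the fingers measure 114 mm over their backs; the gripper's body (76 mm by 85 mm) begins 54 mm behind the grasp point. The pads swing forward as they close: fully open they stand 13 mm farther back than shut.
Start: joints at [-1.374, 0.048, 0.099, 1.622, 0, 1.443], TCP at [167.522, -497.548, 231.312] pointing down, gripper open.
Joint ranges: [-2.91, 2.91], [-0.99, 1.94], [-1.21, 1.42], [-2.12, 2.29], [-1.49, 1.47], [-3.14, 3.14]. Speed limits (rad/s): [2.79, 2.79, 3.14, 3.14, 3.14, 3.14].

## Interface

Orientations are given as a rotation vector (axis times angle).
In Python, from station import robot gives the robot as it stands.
- The arm moves only by the tool move_arm, never from a script. Its argument "motion" is a list of rows, each a list of 7 numbers: the shift along the world's x, y, z in mm, then the turn, a rotation vector about the world's x, y, z in rad, then the opening, from 0 (shut) to 1 (fully open). A call has 1 to 8 rows; each row shifts and turns the commanded pose from where the row before left it; what a row does not reach is not made up. A row lasts 1/8 s, in which the tool goes at most 62.5 mm and 10.7 degrees, less where a joint would pass 70% of its speed; a pose out of reach is approached as far as the arm can. A call is refused whole if a number of a shift passes 62.5 or a number of a turn 0.188, either way. A call with a gripper value outside its range is refused whole. The fingers move at their own pace and stop on an object; "squeeze" is the grip in N (left out, the last holds). Time passes only in rows, so rows that do not move let the fingers close. It gives the time, the measured TCP pose, the force and the opening at its end, in the units of the state.
- robot.sense(): the state, without advancing time (a new reading comes with each control period).
- robot.camera(name): name is "side" or "top"; returns (picture, depth): 400x640x3 uint8, red, green, blue; 400x640 float32, mm along the optical axis (not along the pixel's ray), 0 where there is no reading.
- robot.get_calibration(name): a dict with "mtx" (3x3 intrinsics, pixels), "k1" (the pictures are not rectified: a ray, as slopes to the right and down, at radius r is drawn at 1 + k1 r^2 times it, then the intrinsics apply), "view" (4x4, takes a point from world to camera coordinates). Camera axes: x right, y down, z forward; pixel columns grow to the right and rows downward; lengths in mm; the calibration is good to about 2 mm. A picture is of the moment at which its call begins. get_calibration takes no time and is no camera call.
- robot.close_job(): hands the job in, once; it reports no verdict.
The state is a dict: "t": time; "joint_pos": joint angles; "dq": joint speeds; "effort": joint torques, N m; "eef_pos": TCP position; "tool_rot": TCP orientation; "force": force on the tool from outside, world axes, zero at the start; "wrist_torque": the same for the moment, N m; "opening": opening from 0.0 (shut) to 1.0 (fully open).
Only numpy, scipy, OpenCV 4.12 (cv2) and the standard library are available. Lean on these libraries where they do the work, as an engineer would, in place of code of your own. Each camera call takes 0.05 s, during which the arm holds its last target.

## Working session

There is one attempt and no reset: what is moved stays moved. The work goes in short steps, Python scripts to look and compute and a tool call to move; the robot and the scene stay as the last step left them, time stands still between calls to the robot, and variables do not carry over. Pictures are saved under pics/ and viewed, and the job is handed in when it is done.

Besides the shell and the picture viewer there is one more tool, called as name([rows], argument=value, ...), one row to a line, values as JSON. move_arm: Moves the arm, as the interface text tells. Its arguments: {"type":"object","properties":{"motion":{"type":"array","items":{"type":"array","items":{"type":"number"}}},"squeeze":{"type":"number"}},"required":["motion"]}

```bash
ls; mkdir -p pics; cat > h.py <<'E'
import numpy as np, cv2
from station import robot
def snap(n,f):
    im,d=robot.camera(n); cv2.imwrite(f'pics/{f}.png',im[:,:,::-1]); np.savez(f'pics/{f}.npz',im=im,d=d); return im,d
def cal(n):
    c=robot.get_calibration(n); return np.array(c['mtx'],float),float(c['k1']),np.array(c['view'],float)
def ray(n,u,v):
    K,k1,V=cal(n)
    p=cv2.undistortPoints(np.array([[[u,v]]],float),K,np.array([k1,0,0,0.]))[0,0]
    R=V[:3,:3];o=-R.T@V[:3,3]; return o,R.T@np.array([p[0],p[1],1])
def atz(n,u,v,z):
    o,r=ray(n,u,v); return o+r*(z-o[2])/r[2]
def proj(n,P):
    K,k1,V=cal(n); P=np.atleast_2d(np.array(P,float))
    return cv2.projectPoints(P,cv2.Rodrigues(V[:3,:3])[0],V[:3,3],K,np.array([k1,0,0,0.]))[0][:,0]
def crop(f,x0,y0,x1,y1,s,o):
    im=cv2.imread(f'pics/{f}.png')[y0:y1,x0:x1]; cv2.imwrite(f'pics/{o}.png',cv2.resize(im,None,fx=s,fy=s,interpolation=cv2.INTER_CUBIC))
E
python3 - <<'E'
from h import *
print(robot.sense())
for n in('top','side'):
    snap(n,n+'0'); K,k,V=cal(n); print(n,K.tolist(),k,(-V[:3,:3].T@V[:3,3]).round(),V[:3,:3].round(2).tolist())
E
```

```text
pics
{'t': 0.0, 'joint_pos': array([-1.37378129e+00,  4.87427916e-02,  9.75762203e-02,  1.62200767e+00,
        1.83089121e-06,  1.44295897e+00]), 'dq': array([-0.00128382,  0.00041656, -0.00042305,  0.0023877 ,  0.00015289,
        0.0009062 ]), 'effort': array([-6.67769418e-04, -3.38783991e+01,  3.20014608e+01,  2.03080958e-02,
       -3.14536810e-04, -7.03075656e-06]), 'eef_pos': array([ 167.41112991, -496.93746165,  230.1104767 ]), 'tool_rot': array([-3.09789723e+00, -5.07651873e-01,  1.26201603e-04]), 'force': array([0.4760378 , 0.59622025, 0.03441771]), 'wrist_torque': array([ 0.02022413, -0.00614201, -0.04949552]), 'opening': 1.0012387968120169}
top [[423.8147874182111, 0.0, 323.61364481091516], [0.0, 423.8147874182111, 194.5972611060969], [0.0, 0.0, 1.0]] -0.08475328994691224 [ 384.   33. 1359.] [[-0.01, -1.0, 0.02], [-1.0, 0.01, -0.06], [0.06, -0.02, -1.0]]
side [[395.248333641185, 0.0, 317.8718599827527], [0.0, 395.248333641185, 199.7952480808373], [0.0, 0.0, 1.0]] -0.007834647313016092 [ 256. -513.  812.] [[0.95, -0.31, 0.02], [-0.24, -0.75, -0.61], [0.2, 0.58, -0.79]]
```

View pics/top0.png

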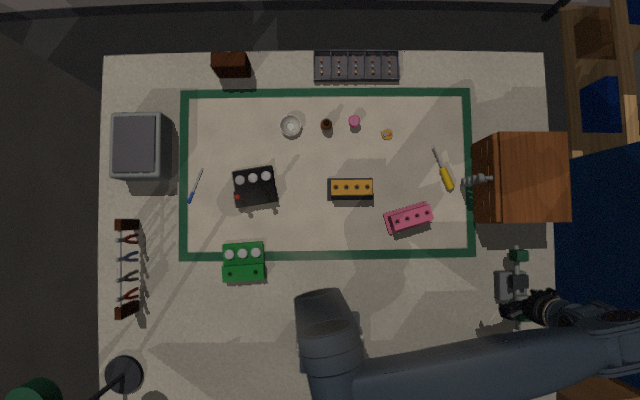

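View pics/side0.png

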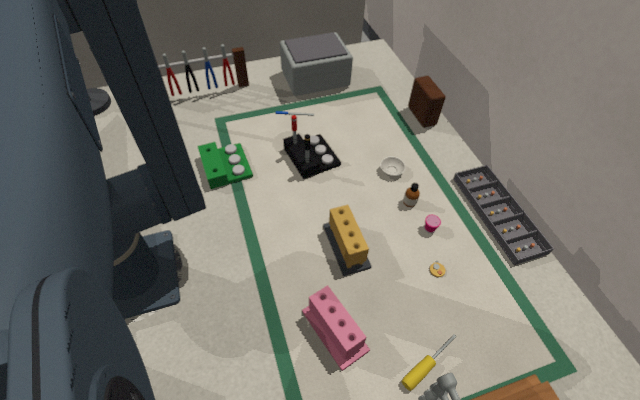

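The top view shows the black rest at about (255,187) with the red handle at (237,197), and the brass block at (351,188). The side view shows the red rod at (294,125) and the brass block at (348,235).

```bash
python3 - <<'E'
from h import *
crop('top0',220,155,300,215,10,'c1');crop('top0',320,165,385,210,12,'c2')
crop('side0',270,105,350,180,8,'c3');crop('side0',320,195,380,280,7,'c4')
E
```

```text
(no output)
```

View pics/c1.png

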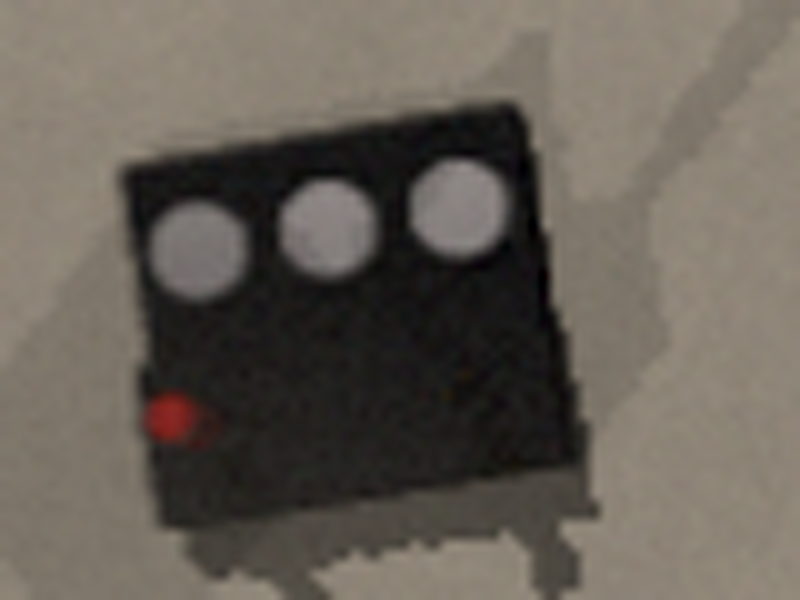

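View pics/c2.png

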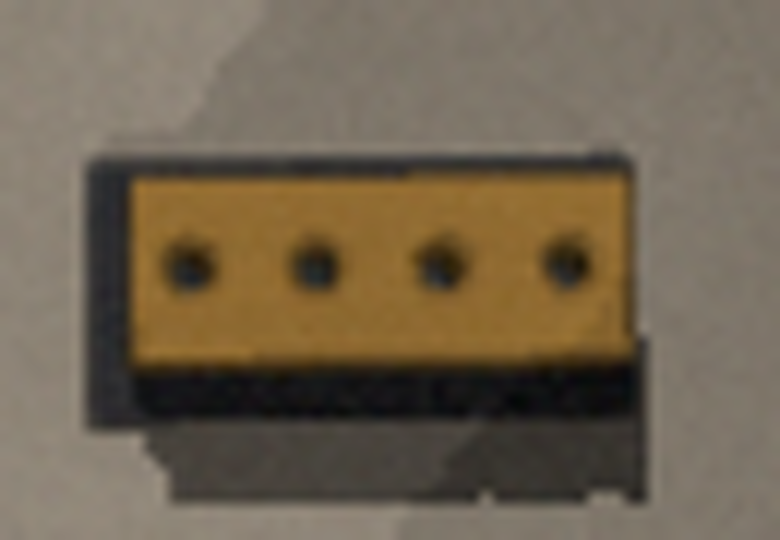

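View pics/c3.png

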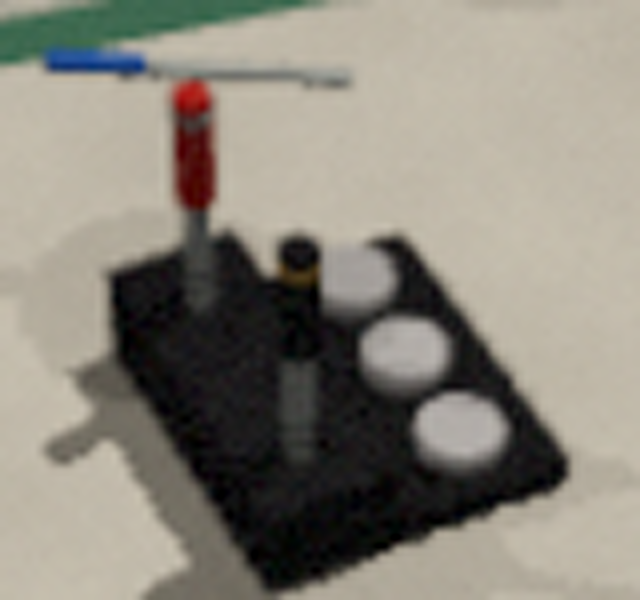

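View pics/c4.png

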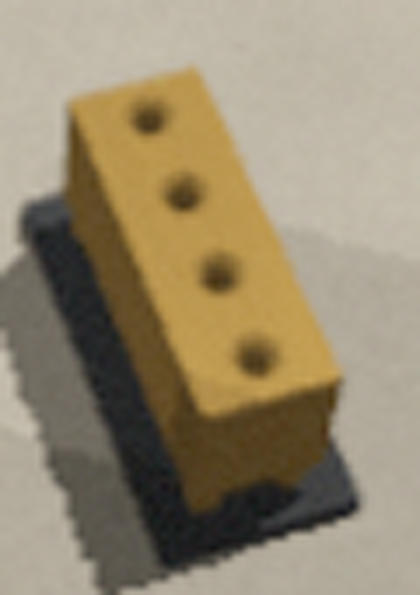

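```bash
python3 - <<'E'
from h import *
def px(x,y,s,x0,y0): return (x+.5)/s-.5+x0,(y+.5)/s-.5+y0
print('rodtop',atz('top',*px(172,418,10,220,155),130), atz('side',*px(192,98,8,270,105),130), 'rod base',atz('side',*px(203,305,8,270,105),40))
for x,y in[(190,265),(318,266),(443,266),(568,265)]: print('top',atz('top',*px(x,y,12,320,165),78).round(1))
for x,y in[(150,117),(184,192),(219,271),(256,355)]: print('side',atz('side',*px(x,y,7,320,195),78).round(1))
print('blk corners',[atz('top',*px(x,y,12,320,165),78).round(1)[:2] for x,y in[(130,177),(632,170),(632,360),(132,364)]])
print('blk corners side',[atz('side',*px(x,y,7,320,195),78).round(1)[:2] for x,y in[(68,104),(195,67),(342,380),(205,418)]])
print('cups',[atz('top',*px(x,y,10,220,155),24).round(1)[:2] for x,y in[(198,250),(328,228),(460,208)]])
print('probe',atz('side',*px(298,245,8,270,105),130),atz('side',*px(302,458,8,270,105),40))
E
```

```text
rodtop [458.78647347 264.39800982 130.        ] [457.04266457 264.11331277 130.        ] rod base [457.04160883 261.05258246  40.        ]
top [487.5 -25.1  78. ]
top [486.9 -57.5  78. ]
top [486.4 -89.2  78. ]
top [ 486.3 -120.9   78. ]
side [485.3 -24.5  78. ]
side [485.3 -55.8  78. ]
side [485.2 -87.5  78. ]
side [ 484.9 -119.7   78. ]
blk corners [array([510.1, -10.2]), array([ 510.3, -137.7]), array([ 462. , -136.7]), array([462.6, -10. ])]
blk corners side [array([461.3, -11.3]), array([506.8,  -9.7]), array([ 506.8, -136.1]), array([ 461.9, -135.7])]
cups [array([518.3, 276. ]), array([524.8, 234.8]), array([530.6, 192.9])]
probe [469.3584457  187.63392801 130.        ] [468.18820061 181.38869668  40.        ]
```

move_arm([
  [18.1,47.5,0,0,0,0.087,1],
  [18.1,47.5,0,0,0,0.087,1],
  [18.1,47.5,0,0,0,0.087,1],
  [18.1,47.5,0,0,0,0.087,1],
  [18.1,47.5,0,0,0,0.087,1],
  [18.1,47.5,0,0,0,0.087,1],
  [18.1,47.5,0,0,0,0.087,1],
  [18.1,47.5,0,0,0,0.087,1],
], squeeze=60)

```text
t: 1.1
eef_pos: [312.4, -115.9, 230.9]
tool_rot: [-2.739, -1.538, -0.0]
force: [0.8, -0.5, 0.8]
opening: 1.001
```

move_arm([
  [18.1,47.5,0,0,0,0.087,1],
  [18.1,47.5,0,0,0,0.087,1],
  [18.1,47.5,0,0,0,0.087,1],
  [18.1,47.5,0,0,0,0.087,1],
  [18.1,47.5,0,0,0,0.087,1],
  [18.1,47.5,0,0,0,0.087,1],
  [18.1,47.5,0,0,0,0.087,1],
  [18.1,47.5,0,0,0,0.087,1],
])

```text
t: 2.1
eef_pos: [457.2, 264.1, 230.7]
tool_rot: [-2.05, -2.381, 0.001]
force: [0.6, -0.7, 0.1]
opening: 1.002
```

move_arm([
  [0,0,0,0,0,0,1],
  [0,0,0,0,0,0,1],
])

```text
t: 2.35
eef_pos: [456.5, 262.0, 230.7]
tool_rot: [-2.053, -2.377, 0.003]
force: [-0.1, -0.3, -0.7]
opening: 1.002
```

move_arm([
  [1,1,-50,0,0,0,1],
  [0,0,-50,0,0,0,1],
  [0,0,-20,0,0,0,1],
  [0,0,-15,0,0,0,1],
  [0,0,-7,0,0,0,1],
  [0,0,0,0,0,0,1],
  [0,0,0,0,0,0,1],
])

```text
t: 3.22
eef_pos: [459.0, 263.7, 90.7]
tool_rot: [2.053, 2.377, 0.003]
force: [0.6, 0.6, -0.1]
opening: 0.998
```

```bash
python3 - <<'E'
from h import *
snap('side','s1'); crop('s1',250,80,350,170,8,'s1c')
print(robot.sense()['eef_pos'])
E
```

```text
[459.06233196 263.81751684  90.69753346]
```

View pics/s1c.png

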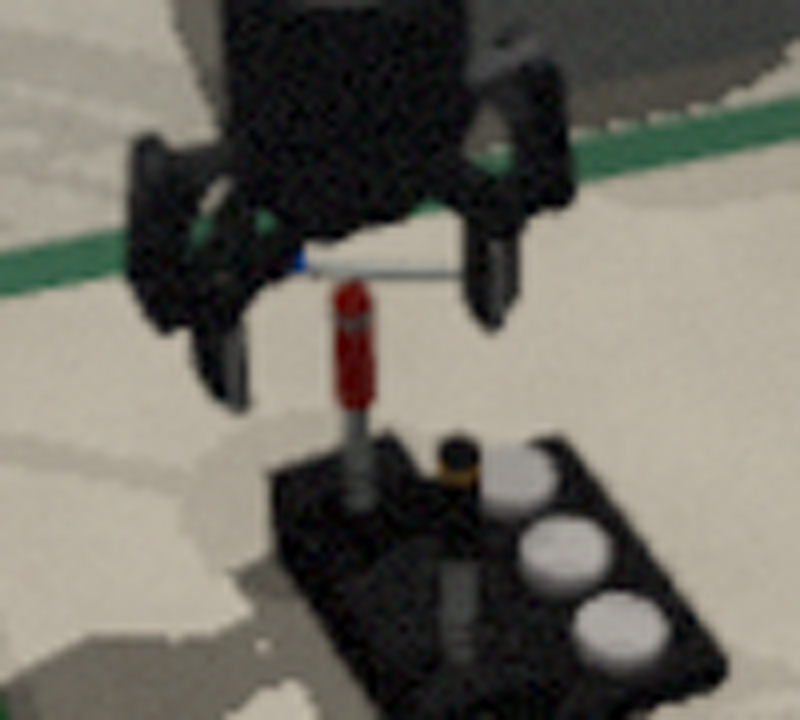

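The fingers straddle the red handle, which is at (352,345) in the crop. Next I close them on it.

move_arm([
  [-1,0,-2,0,0,0,0.6],
  [0,0,0,0,0,0,0.3],
  [0,0,0,0,0,0,0],
  [0,0,0,0,0,0,0],
  [0,0,0,0,0,0,0],
  [0,0,0,0,0,0,0],
  [0,0,0,0,0,0,0],
  [0,0,0,0,0,0,0],
], squeeze=60)

```text
t: 4.28
eef_pos: [457.3, 263.5, 87.4]
tool_rot: [2.053, 2.377, 0.001]
force: [0.2, 0.3, 1.0]
opening: 0.153
```

```bash
python3 - <<'E'
from h import *
snap('side','s2'); crop('s2',250,80,350,170,8,'s2c')
s=robot.sense();print(s['eef_pos'],s['force'],s['wrist_torque'],s['opening'])
E
```

```text
[457.27586087 263.4832206   87.45981054] [ 0.66488976 -0.02048079  0.37705545] [-0.00393663 -0.1247027   0.02222526] 0.15772699710604415
```

View pics/s2c.png

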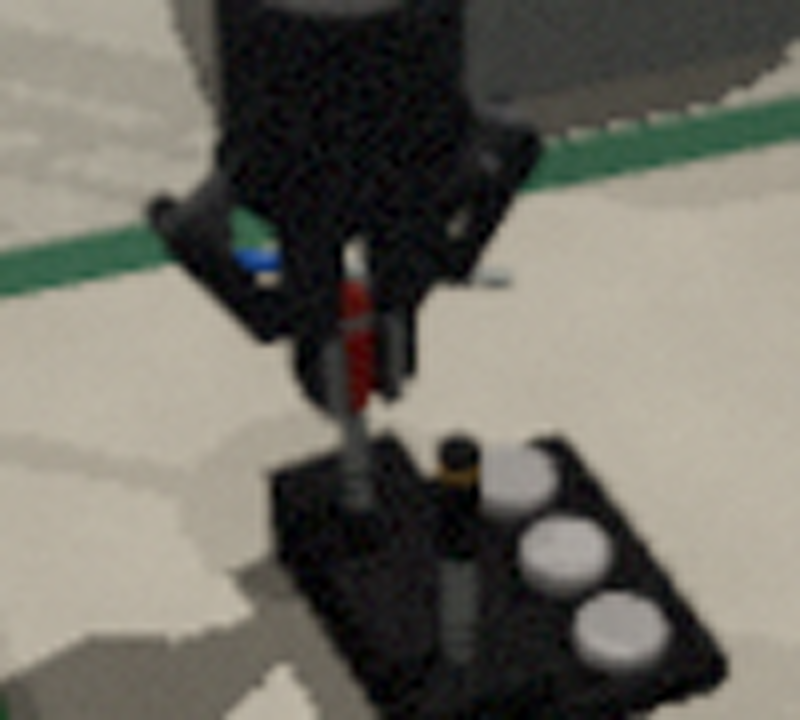

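move_arm([
  [0,0,15,0,0,0,0],
  [0,0,25,0,0,0,0],
  [0,0,35,0,0,0,0],
  [0,0,35,0,0,0,0],
  [0,0,0,0,0,0,0],
  [0,0,0,0,0,0,0],
])

```text
t: 5.08
eef_pos: [456.7, 263.3, 197.0]
tool_rot: [-2.053, -2.377, 0.001]
force: [0.2, -0.7, -1.6]
opening: 0.157
```

move_arm([
  [4,-35,0,0,0,-0.02,0],
  [4,-45,0,0,0,-0.02,0],
  [4,-45,0,0,0,-0.02,0],
  [4,-45,0,0,0,-0.02,0],
  [4,-45,0,0,0,-0.02,0],
  [4,-40,0,0,0,-0.02,0],
  [4,-33,0,0,0,-0.02,0],
  [0,0,0,0,0,-0.007,0],
])

```text
t: 6.08
eef_pos: [484.0, -26.3, 195.2]
tool_rot: [-2.225, -2.214, 0.004]
force: [-0.2, 0.1, -0.7]
opening: 0.16
```

move_arm([
  [0,0,0,0,0,0,0],
  [0,0,0,0,0,0,0],
  [0,0,0,0,0,0,0],
])

```text
t: 6.45
eef_pos: [485.0, -23.7, 197.2]
tool_rot: [-2.221, -2.222, 0.0]
force: [-0.3, -0.6, -0.7]
opening: 0.159
```

```bash
python3 - <<'E'
from h import *
snap('side','s3'); crop('s3',290,120,390,220,8,'s3c'); snap('top','t3'); crop('t3',310,150,390,210,10,'t3c')
s=robot.sense();print(s['eef_pos'],s['tool_rot'],s['force'],s['wrist_torque'],s['opening'])
E
```

```text
[485.09234083 -23.907977   197.35890981] [2.22114612e+00 2.22170203e+00 6.56841182e-05] [-0.16439655  0.70135052 -0.62022352] [-0.06068531 -0.01897645  0.0006948 ] 0.1548307959599042
```

View pics/s3c.png

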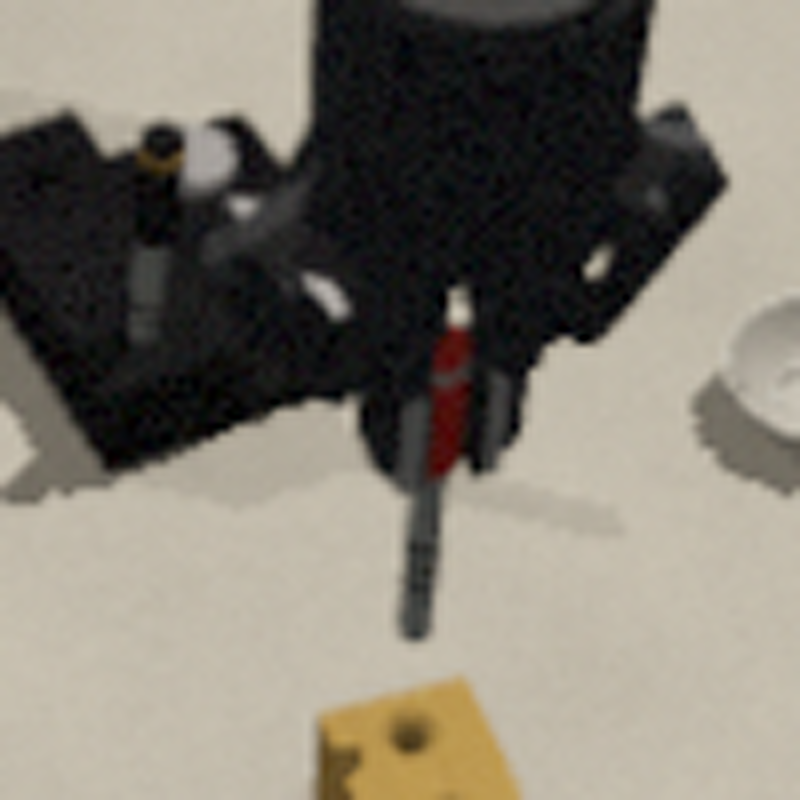

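View pics/t3c.png

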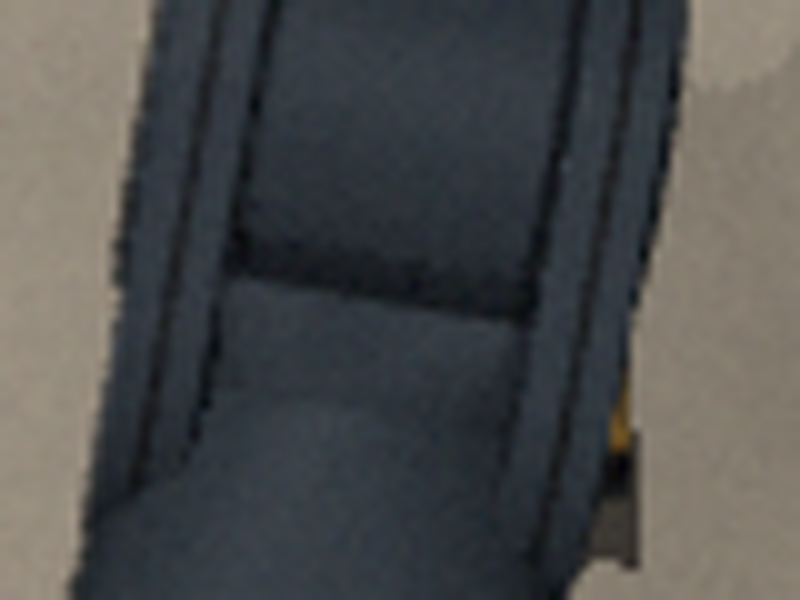

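```bash
python3 - <<'E'
from h import *
x,y,z=485.1,-23.9,197.4
for dz in(-77.4,-2.4,42.6):
    p=proj('side',[x,y,z+dz])[0]; print(dz,((p-[290,120]+.5)*8-.5).round(0))
E
```

```text
-77.4 [420. 643.]
-2.4 [438. 466.]
42.6 [450. 346.]
```

move_arm([
  [0,0,-20,0,0,0,0],
  [0,0,-10,0,0,0,0],
  [0,0,-4,0,0,0,0],
  [0,0,0,0,0,0,0],
  [0,0,0,0,0,0,0],
])

```text
t: 7.18
eef_pos: [485.5, -24.6, 164.0]
tool_rot: [2.222, 2.22, 0.001]
force: [-0.4, -0.6, 0.1]
opening: 0.157
```

```bash
python3 - <<'E'
from h import *
im,d=snap('side','s4'); crop('s4',315,150,375,225,8,'s4c')
s=robot.sense();p=s['eef_pos'];print(p,s['force'])
f=lambda P:((proj('side',P)[0]-[315,150]+.5)*8-.5).round(0)
for dz in(-77.4,-2.4,42.6): print(dz,f(p+[0,0,dz]))
print('hole at 485.2,-24.5',f([485.2,-24.5,78]))
E
```

```text
[485.54208907 -24.65094612 163.99960432] [ 0.25395352  0.04479769 -1.00467675]
-77.4 [214. 476.]
-2.4 [232. 309.]
42.6 [244. 197.]
hole at 485.2,-24.5 [211. 494.]
```

View pics/s4c.png

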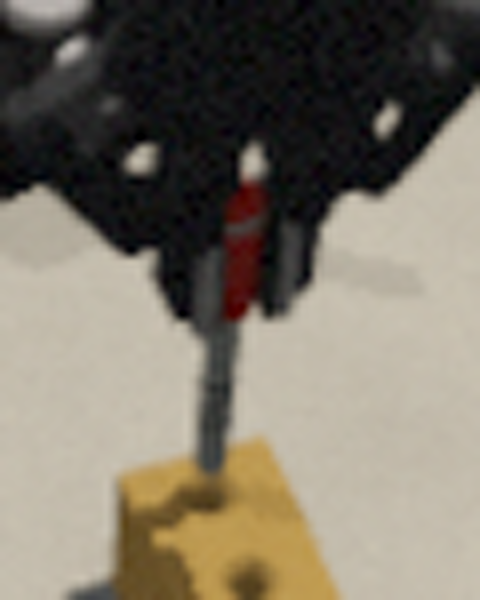

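move_arm([
  [0.5,-1,-3,0,0,0,0],
  [0,0,-4,0,0,0,0],
  [0,0,-3,0,0,0,0],
  [0,0,-3,0,0,0,0],
  [0,0,0,0,0,0,0],
])

```text
t: 7.85
eef_pos: [485.4, -26.2, 149.9]
tool_rot: [2.223, 2.22, -0.002]
force: [-0.0, -2.7, -0.9]
opening: 0.156
```

```bash
python3 - <<'E'
from h import *
im,d=snap('side','s5'); crop('s5',315,150,375,225,8,'s5c')
s=robot.sense();print(s['eef_pos'],s['force'],s['wrist_torque'])
E
```

```text
[485.44465967 -26.1231709  149.9446748 ] [ 0.55528176 -2.73220045 -1.8015277 ] [-0.70758795 -0.01959605 -0.01860452]
```

View pics/s5c.png

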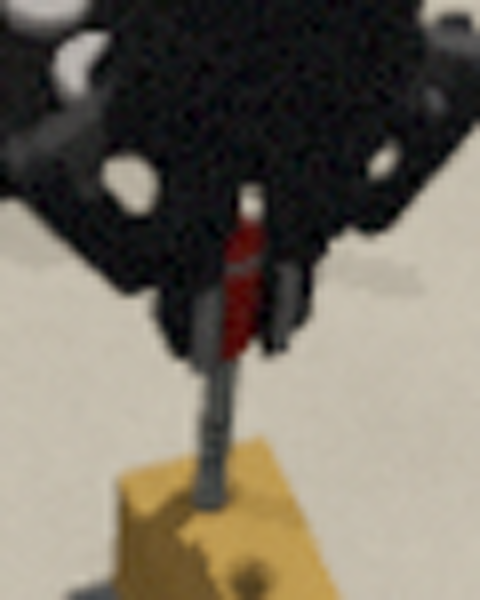

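move_arm([
  [0,-1,-2,0,0,0,0],
  [0,0,-1.5,0,0,0,0],
  [0,0,-1.5,0,0,0,0],
  [0,0,-1,0,0,0,0],
])

```text
t: 8.4
eef_pos: [485.6, -26.6, 144.3]
tool_rot: [2.222, 2.22, -0.0]
force: [0.1, -1.5, -0.4]
opening: 0.16
```

move_arm([
  [0,0,-1.5,0,0,0,0],
  [0,0,-1.5,0,0,0,0],
  [0,0,0,0,0,0,0],
])

```text
t: 8.78
eef_pos: [485.8, -26.6, 141.5]
tool_rot: [2.222, 2.22, 0.0]
force: [-1.0, -2.5, 1.1]
opening: 0.161
```

move_arm([
  [0,-0.8,-1.5,0,0,0,0],
  [0,0,-1.5,0,0,0,0],
  [0,0,-1.5,0,0,0,0],
  [0,0,0,0,0,0,0],
])

```text
t: 9.28
eef_pos: [486.0, -27.2, 137.1]
tool_rot: [2.222, 2.22, 0.002]
force: [-1.4, -0.3, 3.9]
opening: 0.163
```

move_arm([
  [0,0,-1.5,0,0,0,0],
  [0,0,-1.5,0,0,0,0],
  [0,0,0,0,0,0,0],
])

```text
t: 9.65
eef_pos: [485.9, -27.2, 133.7]
tool_rot: [2.222, 2.22, 0.001]
force: [1.2, -0.4, 2.6]
opening: 0.16
```

move_arm([
  [0,0,-1.5,0,0,0,0],
  [0,0,-1.5,0,0,0,0],
  [0,0,0,0,0,0,0],
])

```text
t: 10.02
eef_pos: [485.8, -27.3, 130.5]
tool_rot: [2.223, 2.22, 0.001]
force: [1.8, -0.5, 2.5]
opening: 0.155
```

move_arm([
  [0,0,-1.5,0,0,0,0],
  [0,0,-1,0,0,0,0],
  [0,0,0,0,0,0,0],
])

```text
t: 10.4
eef_pos: [485.8, -27.3, 128.3]
tool_rot: [2.222, 2.22, 0.001]
force: [2.3, -0.2, 3.4]
opening: 0.159
```

move_arm([
  [-0.5,0,-1.5,0,0,0,0],
  [0,0,-1,0,0,0,0],
  [0,0,0,0,0,0,0],
])

```text
t: 10.78
eef_pos: [485.5, -27.3, 125.6]
tool_rot: [2.222, 2.22, 0.001]
force: [3.5, -0.9, 1.2]
opening: 0.158
```

move_arm([
  [0,0,-1,0,0,0,0],
  [0,0,-1,0,0,0,0],
  [0,0,0,0,0,0,0],
])

```text
t: 11.15
eef_pos: [485.4, -27.3, 123.7]
tool_rot: [2.222, 2.22, 0.001]
force: [5.0, 0.6, 1.3]
opening: 0.157
```

move_arm([
  [1.2,0,-1,0,0,0,0],
  [0,0,-1,0,0,0,0],
  [0,0,0,0,0,0,0],
])

```text
t: 11.52
eef_pos: [485.8, -27.3, 121.5]
tool_rot: [-2.222, -2.22, 0.001]
force: [1.1, 0.6, 2.5]
opening: 0.156
```

move_arm([
  [0,0,-1,0,0,0,0],
  [0,0,-1,0,0,0,0],
  [0,0,0,0,0,0,0],
])

```text
t: 11.9
eef_pos: [485.9, -27.4, 120.0]
tool_rot: [-2.222, -2.22, 0.001]
force: [0.5, 0.2, 4.6]
opening: 0.149
```

Depth is now about 35.4 mm with little force, so I go on in small steps.

move_arm([
  [0,0,-1,0,0,0,0],
  [0,0,0,0,0,0,0],
])

```text
t: 12.15
eef_pos: [486.0, -27.3, 119.4]
tool_rot: [-2.222, -2.22, 0.001]
force: [-0.7, 0.1, 6.9]
opening: 0.159
```

move_arm([
  [0,0,-1,0,0,0,0],
  [0,0,0,0,0,0,0],
])

```text
t: 12.4
eef_pos: [486.0, -27.4, 118.8]
tool_rot: [2.222, 2.22, -0.0]
force: [-1.3, 0.5, 8.7]
opening: 0.158
```

move_arm([
  [0,0,-1,0,0,0,0],
  [0,0,0,0,0,0,0],
])

```text
t: 12.65
eef_pos: [486.1, -27.4, 118.2]
tool_rot: [2.222, 2.22, -0.0]
force: [-2.4, 0.3, 10.8]
opening: 0.158
```

```bash
python3 - <<'E'
from h import *
im,d=snap('side','s6'); crop('s6',315,150,375,225,8,'s6c')
s=robot.sense();print(s['eef_pos'],s['force'],s['wrist_torque'])
E
```

```text
[486.07543403 -27.40429783 118.24737874] [-0.92577666  0.14073015  9.47172231] [ 0.17041363  0.32364596 -0.04945327]
```

View pics/s6c.png

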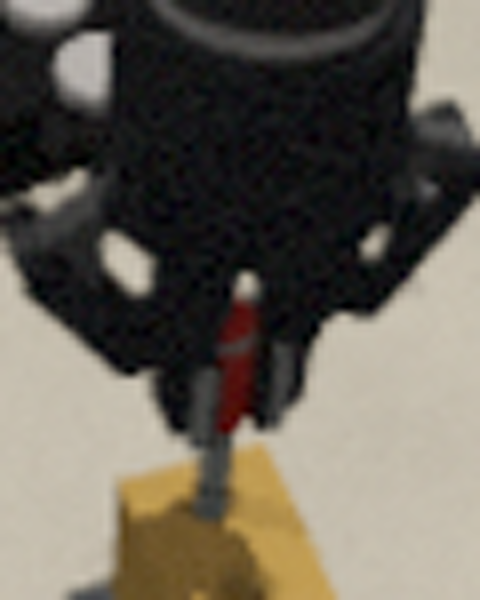

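move_arm([
  [0,0,-1,0,0,0,0],
  [0,0,0,0,0,0,0],
])

```text
t: 12.95
eef_pos: [486.1, -27.4, 117.6]
tool_rot: [2.222, 2.22, 0.0]
force: [-1.1, 0.7, 11.9]
opening: 0.156
```

move_arm([
  [0,0,-0.5,0,0,0,0],
  [0,0,0,0,0,0,0],
])

```text
t: 13.2
eef_pos: [486.1, -27.4, 117.3]
tool_rot: [2.222, 2.22, 0.0]
force: [-1.8, 0.6, 11.9]
opening: 0.161
```

move_arm([
  [0,0,4,0,0,0,0],
  [0,0,8,0,0,0,0],
  [0,0,8,0,0,0,0],
  [0,0,8,0,0,0,0],
  [0,0,10,0,0,0,0],
  [0,0,10,0,0,0,0],
  [0,0,0,0,0,0,0],
  [0,0,0,0,0,0,0],
])

```text
t: 14.2
eef_pos: [486.2, -27.3, 163.4]
tool_rot: [-2.222, -2.22, 0.0]
force: [-0.1, -0.2, -0.9]
opening: 0.16
```

move_arm([
  [0,-16,0,0,0,0,0],
  [0,-16,0,0,0,0,0],
  [0,0,0,0,0,0,0],
  [0,0,0,0,0,0,0],
])

```text
t: 14.7
eef_pos: [486.2, -59.7, 163.1]
tool_rot: [-2.223, -2.219, -0.0]
force: [0.5, -0.6, -1.3]
opening: 0.154
```

```bash
python3 - <<'E'
from h import *
im,d=snap('side','s7'); crop('s7',315,160,375,235,8,'s7c')
s=robot.sense();p=s['eef_pos'];print(p,s['force'])
f=lambda P:((proj('side',P)[0]-[315,160]+.5)*8-.5).round(0)
for dz in(-77.4,-2.4,42.6): print(dz,f(p+[0,0,dz]))
E
```

```text
[486.22245881 -59.42465879 163.23256747] [0.12372255 0.34136524 0.04148087]
-77.4 [260. 493.]
-2.4 [281. 329.]
42.6 [295. 219.]
```

View pics/s7c.png

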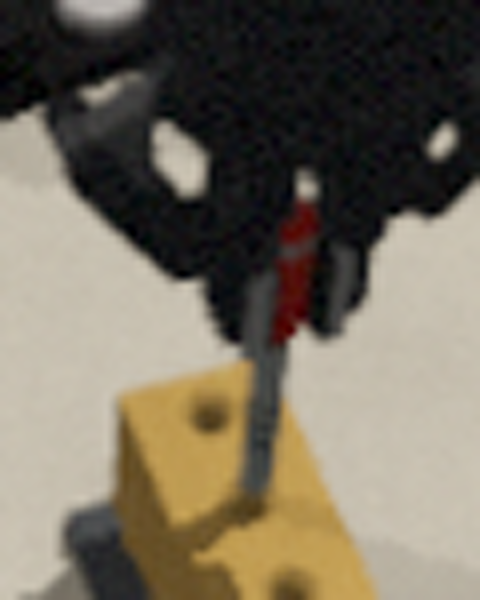

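move_arm([
  [0,0,-4,0,0,0,0],
  [0,0,-4,0,0,0,0],
  [0,0,-3,0,0,0,0],
  [0,0,-2,0,0,0,0],
  [0,0,0,0,0,0,0],
])

```text
t: 15.38
eef_pos: [486.0, -59.2, 149.9]
tool_rot: [-2.222, -2.22, 0.001]
force: [0.0, -1.6, -1.5]
opening: 0.16
```

move_arm([
  [0,0,-2,0,0,0,0],
  [0,0,-2,0,0,0,0],
  [0,0,-2,0,0,0,0],
  [0,0,-2,0,0,0,0],
  [0,0,-1,0,0,0,0],
])

```text
t: 16.0
eef_pos: [486.2, -59.4, 141.5]
tool_rot: [-2.223, -2.22, 0.0]
force: [-3.0, -0.0, 2.8]
opening: 0.158
```

move_arm([
  [-0.3,0,-2,0,0,0,0],
  [0,0,-2,0,0,0,0],
  [0,0,-2,0,0,0,0],
  [0,0,0,0,0,0,0],
])

```text
t: 16.5
eef_pos: [486.2, -59.4, 135.9]
tool_rot: [2.222, 2.22, 0.001]
force: [-2.1, -0.0, 4.4]
opening: 0.159
```

move_arm([
  [0,0,-1.5,0,0,0,0],
  [0,0,-1.5,0,0,0,0],
  [0,0,0,0,0,0,0],
])

```text
t: 16.88
eef_pos: [486.2, -59.4, 132.8]
tool_rot: [2.222, 2.22, 0.0]
force: [-2.7, -0.5, 5.0]
opening: 0.151
```

move_arm([
  [0,0,-1.5,0,0,0,0],
  [0,0,-1,0,0,0,0],
  [0,0,0,0,0,0,0],
])

```text
t: 17.25
eef_pos: [486.2, -59.4, 130.3]
tool_rot: [2.222, 2.22, 0.0]
force: [-3.5, -0.2, 5.4]
opening: 0.156
```

move_arm([
  [-0.5,0,-1,0,0,0,0],
  [0,0,-1,0,0,0,0],
  [0,0,0,0,0,0,0],
])

```text
t: 17.62
eef_pos: [486.1, -59.5, 128.3]
tool_rot: [2.222, 2.219, 0.001]
force: [-2.4, 0.1, 4.2]
opening: 0.164
```

move_arm([
  [0,0,-1,0,0,0,0],
  [0,0,-1,0,0,0,0],
  [0,0,0,0,0,0,0],
])

```text
t: 18.0
eef_pos: [486.1, -59.4, 127.0]
tool_rot: [2.221, 2.219, 0.002]
force: [-2.3, 0.0, 7.6]
opening: 0.156
```

move_arm([
  [0,0,-1,0,0,0,0],
  [0,0,0,0,0,0,0],
])

```text
t: 18.25
eef_pos: [486.1, -59.5, 126.4]
tool_rot: [2.221, 2.219, 0.002]
force: [-4.2, 0.1, 9.5]
opening: 0.154
```

move_arm([
  [0,0,-1,0,0,0,0],
  [0,0,0,0,0,0,0],
])

```text
t: 18.5
eef_pos: [486.2, -59.5, 125.8]
tool_rot: [2.221, 2.219, 0.002]
force: [-3.7, 0.6, 11.0]
opening: 0.159
```

move_arm([
  [0,0,-1,0,0,0,0],
  [0,0,0,0,0,0,0],
])

```text
t: 18.75
eef_pos: [486.2, -59.5, 125.2]
tool_rot: [2.221, 2.219, 0.002]
force: [-4.5, 0.9, 11.7]
opening: 0.161
```

Bore b bottoms 8 mm shallower than a at the same force, so b is 26 mm and a is 34 mm. Next is c.

move_arm([
  [0,0,4,0,0,0,0],
  [0,0,8,0,0,0,0],
  [0,0,8,0,0,0,0],
  [0,0,10,0,0,0,0],
  [0,0,10,0,0,0,0],
  [0,0,1,0,0,0,0],
  [0,0,0,0,0,0,0],
])

```text
t: 19.62
eef_pos: [485.7, -59.4, 164.1]
tool_rot: [2.222, 2.22, 0.0]
force: [-0.3, 0.2, -0.5]
opening: 0.158
```

move_arm([
  [0,-16,0,0,0,0,0],
  [0,-16,0,0,0,0,0],
  [0,0,0,0,0,0,0],
  [0,0,0,0,0,0,0],
])

```text
t: 20.12
eef_pos: [485.3, -91.6, 163.6]
tool_rot: [-2.223, -2.219, -0.0]
force: [-0.2, -0.2, -0.7]
opening: 0.156
```

```bash
python3 - <<'E'
from h import *
im,d=snap('side','s8'); crop('s8',315,160,375,235,8,'s8c')
s=robot.sense();p=s['eef_pos'];print(p,s['force'])
E
```

```text
[485.39925773 -91.4027835  163.70243212] [ 0.06728289 -0.02679841 -0.52646855]
```

View pics/s8c.png

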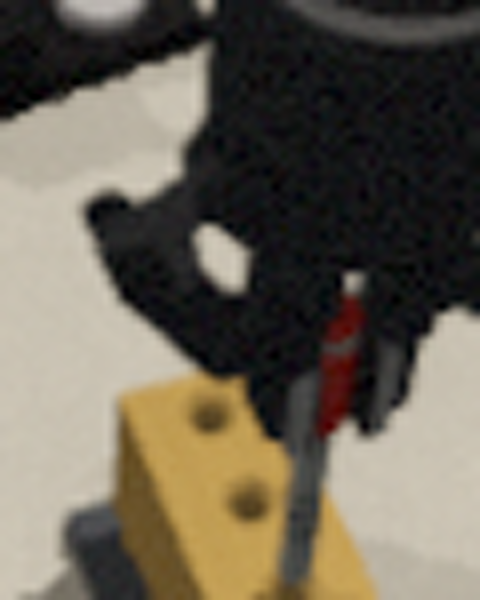

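The rod is over bore c, with its tip at (292,580). Next I push it in.

move_arm([
  [0,0,-4,0,0,0,0],
  [0,0,-4,0,0,0,0],
  [0,0,-3,0,0,0,0],
  [0,0,-3,0,0,0,0],
  [0,0,0,0,0,0,0],
])

```text
t: 20.8
eef_pos: [485.3, -91.2, 149.4]
tool_rot: [-2.222, -2.22, 0.001]
force: [-0.8, 0.1, -0.5]
opening: 0.16
```

move_arm([
  [0,0,-2,0,0,0,0],
  [0,0,-2,0,0,0,0],
  [0,0,-2,0,0,0,0],
  [0,0,-2,0,0,0,0],
  [0,0,0,0,0,0,0],
])

```text
t: 21.42
eef_pos: [485.7, -91.3, 141.7]
tool_rot: [2.222, 2.22, 0.0]
force: [0.6, -0.9, -1.7]
opening: 0.158
```

move_arm([
  [0,0,-2,0,0,0,0],
  [0,0,-2,0,0,0,0],
  [0,0,-2,0,0,0,0],
  [0,0,0,0,0,0,0],
])

```text
t: 21.92
eef_pos: [485.8, -91.4, 135.9]
tool_rot: [2.222, 2.22, 0.001]
force: [0.6, -0.3, 2.6]
opening: 0.155
```

move_arm([
  [0,0,-2,0,0,0,0],
  [0,0,-2,0,0,0,0],
  [0,0,-1,0,0,0,0],
  [0,0,0,0,0,0,0],
])

```text
t: 22.42
eef_pos: [485.7, -91.4, 130.6]
tool_rot: [2.222, 2.22, 0.0]
force: [0.0, -1.4, 2.7]
opening: 0.162
```

move_arm([
  [0,0,-1,0,0,0,0],
  [0,0,-1,0,0,0,0],
  [0,0,-1,0,0,0,0],
  [0,0,0,0,0,0,0],
])

```text
t: 22.92
eef_pos: [485.7, -91.4, 127.7]
tool_rot: [2.222, 2.22, 0.0]
force: [1.7, 0.3, 2.9]
opening: 0.156
```

move_arm([
  [0,0,-1,0,0,0,0],
  [0,0,-1,0,0,0,0],
  [0,0,0,0,0,0,0],
])

```text
t: 23.3
eef_pos: [485.7, -91.4, 125.8]
tool_rot: [2.222, 2.22, 0.0]
force: [1.0, 0.2, 3.5]
opening: 0.158
```

Not 26 mm, so I continue.

move_arm([
  [0,0,-1.5,0,0,0,0],
  [0,0,-1.5,0,0,0,0],
  [0,0,-1,0,0,0,0],
  [0,0,0,0,0,0,0],
])

```text
t: 23.8
eef_pos: [485.6, -91.4, 121.6]
tool_rot: [2.223, 2.22, 0.0]
force: [2.6, 0.8, 2.6]
opening: 0.161
```

move_arm([
  [0,0,-1,0,0,0,0],
  [0,0,-1,0,0,0,0],
  [0,0,0,0,0,0,0],
])

```text
t: 24.18
eef_pos: [485.6, -91.3, 119.7]
tool_rot: [2.223, 2.22, 0.0]
force: [3.0, 0.0, 2.3]
opening: 0.155
```

move_arm([
  [0,0,-1,0,0,0,0],
  [0,0,-1,0,0,0,0],
  [0,0,0,0,0,0,0],
])

```text
t: 24.55
eef_pos: [485.6, -91.3, 117.7]
tool_rot: [2.222, 2.22, 0.0]
force: [2.9, 0.1, 3.1]
opening: 0.164
```

Force is only 3 N where bore a gave 12 N, so c is the 42 mm one. I push on to its bottom.

move_arm([
  [0.5,0,-1,0,0,0,0],
  [0,0,-1,0,0,0,0],
  [0,0,-1,0,0,0,0],
  [0,0,0,0,0,0,0],
])

```text
t: 25.05
eef_pos: [485.8, -91.3, 114.6]
tool_rot: [-2.222, -2.22, 0.001]
force: [1.0, -0.1, 2.9]
opening: 0.155
```

move_arm([
  [0,0,-1,0,0,0,0],
  [0,0,-1,0,0,0,0],
  [0,0,0,0,0,0,0],
])

```text
t: 25.42
eef_pos: [485.8, -91.4, 112.7]
tool_rot: [-2.222, -2.22, 0.001]
force: [-0.2, 0.8, 4.6]
opening: 0.162
```

move_arm([
  [0,0,-1,0,0,0,0],
  [0,0,-1,0,0,0,0],
  [0,0,0,0,0,0,0],
])

```text
t: 25.8
eef_pos: [485.9, -91.4, 111.4]
tool_rot: [2.222, 2.22, -0.0]
force: [-0.4, -0.4, 6.2]
opening: 0.159
```

move_arm([
  [0,0,-1,0,0,0,0],
  [0,0,0,0,0,0,0],
])

```text
t: 26.05
eef_pos: [485.9, -91.4, 110.8]
tool_rot: [2.222, 2.22, -0.0]
force: [-0.8, 0.0, 8.3]
opening: 0.156
```

move_arm([
  [0,0,-1,0,0,0,0],
  [0,0,0,0,0,0,0],
])

```text
t: 26.3
eef_pos: [486.0, -91.4, 110.2]
tool_rot: [2.222, 2.22, -0.0]
force: [-1.2, -0.1, 9.4]
opening: 0.159
```

move_arm([
  [0,0,-1,0,0,0,0],
  [0,0,0,0,0,0,0],
])

```text
t: 26.55
eef_pos: [486.0, -91.4, 109.6]
tool_rot: [2.222, 2.22, 0.0]
force: [-1.7, -0.0, 10.7]
opening: 0.161
```

move_arm([
  [0,0,-1,0,0,0,0],
  [0,0,0,0,0,0,0],
  [0,0,0,0,0,0,0],
])

```text
t: 26.92
eef_pos: [486.1, -91.5, 109.0]
tool_rot: [2.222, 2.22, 0.0]
force: [-2.6, 0.8, 13.4]
opening: 0.159
```

move_arm([
  [0,0,2,0,0,0,0],
  [0,0,2,0,0,0,0],
  [0,0,0,0,0,0,0],
  [0,0,0,0,0,0,0],
])

```text
t: 27.42
eef_pos: [486.0, -91.4, 111.5]
tool_rot: [2.222, 2.22, -0.0]
force: [-0.4, 0.4, 7.0]
opening: 0.157
```

move_arm([
  [0,0,0.8,0,0,0,0],
  [0,0,0,0,0,0,0.2],
  [0,0,0,0,0,0,0.4],
  [0,0,0,0,0,0,0.6],
  [0,0,0,0,0,0,0.8],
  [0,0,0,0,0,0,0.8],
  [0,0,0,0,0,0,0.8],
])

```text
t: 28.3
eef_pos: [486.0, -91.3, 111.6]
tool_rot: [2.223, 2.22, 0.0]
force: [0.2, -0.3, -0.2]
opening: 0.794
```

```bash
python3 - <<'E'
from h import *
im,d=snap('side','s9'); crop('s9',315,160,385,245,8,'s9c')
s=robot.sense();p=s['eef_pos'];print(p,s['force'],s['opening'])
E
```

```text
[486.03863447 -91.31746743 111.63581611] [-0.28742001  0.1713582  -0.22372558] 0.7967457436562874
```

View pics/s9c.png

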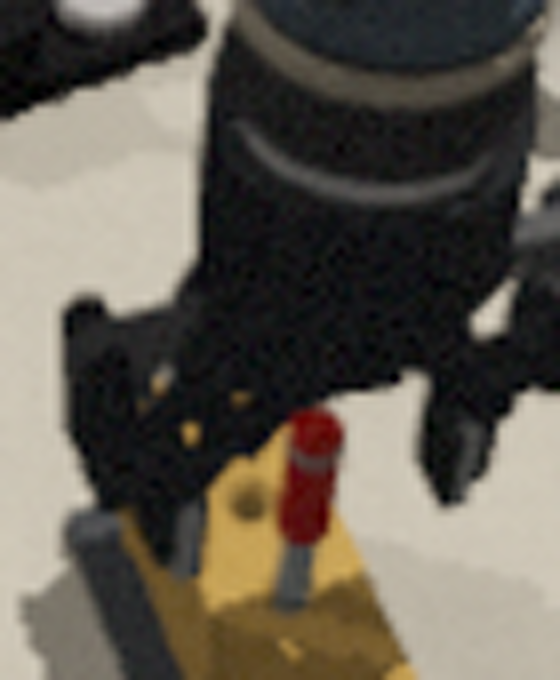

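The rod stands free, with the shank entering bore c at (292,600). I retreat straight up and then check.

move_arm([
  [0,0,10,0,0,0,0.8],
  [0,0,25,0,0,0,0.8],
  [0,0,40,0,0,0,0.8],
  [0,0,50,0,0,0,0.8],
  [-50,0,20,0,0,0,0.8],
  [-50,0,0,0,0,0,0.8],
  [-50,0,0,0,0,0,0.8],
  [0,0,0,0,0,0,0.8],
])

```text
t: 29.35
eef_pos: [334.1, -91.1, 258.0]
tool_rot: [2.223, 2.217, 0.001]
force: [0.1, -0.5, 0.3]
opening: 0.799
```

```bash
python3 - <<'E'
from h import *
im,d=snap('side','s10'); crop('s10',320,170,390,260,8,'s10c'); snap('top','t10'); crop('t10',310,150,390,210,8,'t10c')
s=robot.sense();print(s['t'],s['eef_pos'],s['force'])
f=lambda P:((proj('side',P)[0]-[320,170]+.5)*8-.5).round(0)
for dep in(26,34,42): print(dep,[f([485.2,-87.5,78-dep+h]) for h in(dep,75,120)])
E
```

```text
29.45 [336.55779874 -91.60714354 257.53975462] [-0.74665506 -0.30883542 -0.31614563]
26 [array([251., 510.]), array([266., 409.]), array([281., 307.])]
34 [array([251., 510.]), array([263., 426.]), array([278., 326.])]
42 [array([251., 510.]), array([261., 443.]), array([275., 344.])]
```

View pics/s10c.png

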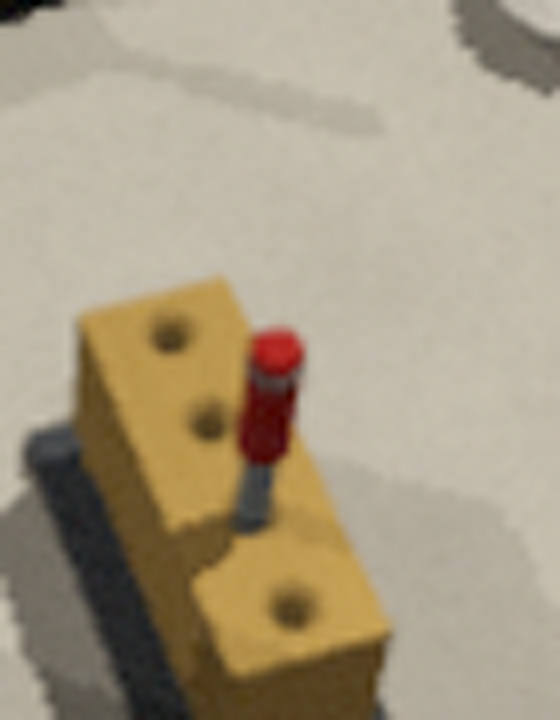

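View pics/s10.png

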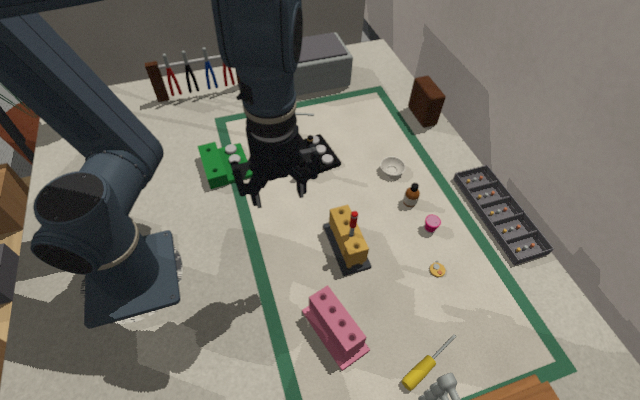

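The rod stands upright in bore c. Its top is at crop (278,352), against a predicted (275,344) for 42 mm and (278,326) for 34 mm. No ring shows above the mouth, and the arm is clear.

```bash
python3 - <<'E'
from h import *
print(robot.close_job())
E
```

```text
the job is handed in; nothing more can be done
None
```

The depth rod is standing in bore c, pushed to the bottom and let go. I took c as the deepest and handed the job in at about 29.5 s; no verdict was reported.

- **Depths:** I drew the rod from the rest and pushed it down bores a, b and c until it bottomed. At about 12 N the tool height was 117.3 mm in a, 125.2 mm in b and 109.2 mm in c. The 8 mm steps make a 34 mm, b 26 mm and c 42 mm. I did not probe d, because only one bore is 42 mm deep.
- **Force:** The peak push read 13.4 N, which is roughly 4 mm of block travel by the given spring rate. I eased the load off before opening the gripper.
- **Last check:** The side picture shows the rod upright in c with no ring above the mouth. The handle top is about 1 px (roughly 3 mm) lower than predicted for 42 mm. It is over 3 px from the prediction for 34 mm, so 42 mm fits best. The arm was clear, and I saw nothing else on the bench moved.
- **Not checked:** I took a final top view but did not look at it. The black probe was behind the arm in the last side picture; it was last seen standing in its hole earlier in the run.

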